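# Hold the drum casting over the wagon with the tongs

### The arm

A 7-joint arm with a two-finger parallel gripper is mounted at the origin on the work surface; the furniture and walls round the work are solid. World frame = base frame: x ahead of the robot, y to its left, z up, the work surface at z = 0. Lengths are in m, angles in rad, forces in N, time in s.
With the tool pointing down it reaches from about 0.425 to 0.825 m from the base axis. Payload 3.6 kg.
Tool frame: the origin (TCP) lies midway between the tips of the shut fingers; the grasp point (between the pads) lies robot.pinch_z behind it (robot.pinch_z is the distance from the TCP to the grasp point, in m); z points along the fingers, y is the line along which they close (so a half turn about z gives the same grasp; the last joint's range is limited). The gripper opens to 85 mm and grips with 20 to 120 N. Pads are 22 mm wide; open, the fingers measure 114 mm over their backs; the gripper's body (76 mm by 85 mm) begins 54 mm behind the grasp point. The pads swing forward as they close: fully open they stand 13 mm farther back than shut.
Start: joints at [-1.357, 0.615, -0.013, 1.423, 0.008, 1.103, -0.04], TCP at [0.154, 0.631, 0.231] pointing down, gripper open.
Joint ranges: [-3.12, 3.12], [-0.3, 2.06], [-1.34, 1.32], [0.26, 2.42], [-1.36, 4.5], [0.01, 1.98], [-2.84, 2.84]. Speed limits (rad/s): [2.79, 2.79, 3.14, 3.14, 3.14, 3.14, 3.14].

### API

Orientations are given as a unit quaternion [x, y, z, w].
In Python, from bench import robot, eyes, readout, close_job gives the robot as it stands (robot), with the cameras (eyes), the job as plain functions and the readings (readout).
- The arm moves only by the shell command python3 nudge.py 'ROWS' [FORCE]. ROWS is rows parted by semicolons, their numbers by spaces, 1 to 20 of them, each of 7 numbers: dx, dy, dz in m, then a rotation vector rx, ry, rz in rad, then the finger opening in m; each row is the pose to reach, as a shift and turn from the pose commanded when the command began, along the tool's axes at that moment; what a row does not reach only later rows make up. A row lasts 1/12 s, in which the tool goes at most 0.0417 m and 0.125 rad, less where a joint would pass 70% of its speed; a pose out of reach is approached as far as the arm can. The fingers move at their own pace and stop on an object; FORCE is the grip in N (left out, the last holds). Time passes only in rows, so rows that do not move let the fingers close. It prints the time, the measured TCP pose, the force, the opening and the grip force at its end.
- readout.sense(): the state, without advancing time (a new reading comes with each control period).
- eyes.get_image(name): name is "scene" or "top"; returns a dict with "frame" (420x560x3 uint8, red, green, blue), "fx", "fy", "cx", "cy" (pixels), "k1" (the pictures are not rectified: a ray, as slopes to the right and down, at radius r is drawn at 1 + k1 r^2 times it, then the intrinsics apply), "T" (4x4, takes a point from camera to world coordinates). Camera axes: x right, y down, z forward; pixel columns grow to the right and rows downward; lengths in m; the calibration is good to about 2 mm. A picture is of the moment at which its call begins. There is no depth.
- close_job(): hands the job in; it is judged then, once.
The state is a dict: "t": time; "q": joint angles; "joint_velocities": joint speeds; "effort": joint torques, N m; "tool_pos": TCP position; "orientation": TCP orientation; "force": force on the tool from outside, world axes, zero at the start; "torque": the same for the moment, N m; "finger_gap": finger opening in m; "grip_force": force on a finger pad.
Only numpy, scipy, OpenCV 4.12 (cv2) and the standard library are available. Lean on these libraries where they do the work, as an engineer would, in place of code of your own. Each camera call takes 0.05 s, during which the arm holds its last target. There are 200 camera calls.

### The job

The small plaster castings on the drying board must not be touched by hand. Take the tongs off their rest, close the jaws on the drum (the plain round upright one), lift it off the board and bring it, upright, over the middle of the open gondola wagon; keep it there a few centimetres clear above the wagon, so that I can brush glue on its underside. Finish while still holding it there with the tongs squeezed, never touch the drum with the gripper, and leave the crate, the cable reel and the wagon as they stand.

Things in the scene. Friction and masses are not known exactly. Their poses are not given: they have to be found in the camera images.
- tongs: Steel spring tongs, 195 mm long, level on the rest, arms left and right, pivot at x = -85 mm. Origin: between the grip plates, mid height of the arms (70 mm above the table on the rest); x to the jaws, z up. Grip plates: x -23 to 23, z -9 to 9 mm, 50 mm over their outsides when open. About 90 g, balanced near the origin. The frame goes with the right arm.
- tongs_jaws (a point): Point midway between the open jaws, 91 mm ahead of and 34 mm below the tongs' origin (moves with the right arm). The jaws are bent down: plates 30 mm long (x = 76 to 106 mm of the tongs), z = -47 to -21 mm, 44 mm apart inside and 56 mm over all when open. All behind x = 75 mm lies above z = -10 mm.
- tongs_arm (a joint): Closing angle of the tongs: 0 open (spring, 4 N at the grip plates, rising to 6 N), 0.114 closed on the 24 mm drum (jaws parallel, grip plates 40 mm over their outsides), 0.22 shut. 1 mm less over the grip plates gives 2 mm less between the jaws; they close evenly to the mid line and spring open as the gripper opens: held up to 48 mm opening. 20 to 60 N of grip is fine.
- tongs_rest: Fixed plywood rest under the tongs: base 150 x 74 x 20 mm, two upright boards 10 mm thick at x = -60 and 50 mm, 64 mm high, with horns 9 mm higher at their ends (48 and 76 mm wide over all). Origin: underside centre of the base, within 5 mm of straight below the tongs' origin; x as the tongs. Between the boards the grip plates are free for fingers.
- drying_board: Fixed drying board, plywood with a cork top, 54 (x) x 186 (y) x 22 mm high. Origin: underside centre. The three castings stand in a row along its y axis, 62 mm apart, in any order; its x axis points away from the robot.
- drum: Oil drum casting of pale plaster: upright cylinder 24 mm in diameter, 34 mm tall, with thin hoops, 25 g. Origin: centre of its underside; z is its axis.
- crate: Crate casting of the same plaster: 27 x 27 x 24 mm box with battens. Origin: centre of its underside. To be left alone.
- cable_reel: Cable reel casting of the same plaster: low spool, 30 mm in diameter over two flanges, 20 mm tall, standing on end. Origin: centre of its underside. To be left alone.
- gondola: Open-topped model gondola wagon, 181 mm long (x), 37 mm wide (y), 31 mm high, loose, standing on its wheels on a fixed plywood board (210 x 70 x 22 mm) left of the drying board, so its rim is 53 mm above the table. Origin: centre of its underside, on that board; x along its length.

How it is judged:
On the way, in this order (a step that is already met when the one before it is completed fails the run):
1. the tongs are in the gripper, lifted off the rest (z of tongs in the frame of tongs_rest above 0.085 m and contact force between tongs and the fingers above 1 N), for 0.2 s.
2. the drum is squeezed in the tongs and lifted off the board (z of drum in the frame of drying_board above 0.037 m and contact force between drum and tongs above 1 N and contact force between tongs and the fingers above 1 N), for 0.2 s.
At the end, for the whole second after the job is handed in: Drum still, held 62 to 145 mm above the table (underside), within 45 mm along and 22 mm across of the wagon's middle, tilt under 0.35 rad, in the squeezed tongs (joint 0.07 to 0.16), tongs gripped; neither touches the wagon; wagon, crate and reel within 10 mm of their start (x of drum in the frame of gondola between -0.045 and 0.045 m and y of drum in the frame of gondola between -0.022 and 0.022 m and height (world z) of drum between 0.062 and 0.145 m and angle between drum's own z axis and vertical below 0.35 rad and contact force between drum and tongs above 1 N and value of joint tongs_arm between 0.07 and 0.16 rad and contact force between tongs and the fingers above 2 N and contact force between each of drum, tongs and gondola below 0.05 N and linear speed of drum below 0.03 m/s and distance of each of gondola, crate, cable_reel from where it was at the start of the episode below 0.01 m); the arm keeps its last pose, push and grip.
It fails at once if the gripper or arm touches the drum (contact force between drum and the fingers above 0.5 N or contact force between drum and the arm above 0.5 N).
It fails at once if crate or cable reel shifted by over 15 mm or tipped ((distance of crate from where it was at the start of the episode above 0.015 m or angle between crate's own z axis and vertical above 0.5 rad) or (distance of cable_reel from where it was at the start of the episode above 0.015 m or angle between cable_reel's own z axis and vertical above 0.5 rad)).
It fails at once if the wagon shifted by over 15 mm (distance of gondola from where it was at the start of the episode above 0.015 m).
It also fails if it takes over 38 s, if anything falls off the work surface, if the arm or the gripper's body presses on something with over 40 N, if the wrist force passes 120 N, or if a joint passes its speed limit or range.

## Working session

There is one attempt and no reset: what is moved stays moved. The work goes in short steps, Python scripts to look and compute and a shell command to move; the robot and the scene stay as the last step left them, time stands still between calls to the robot, and variables do not carry over. Pictures are saved under pics/ and viewed, at most 13 in all, crops included, and the job is handed in when it is done.

```bash
ls; mkdir -p pics
python3 - <<'E'
from bench import robot, eyes, readout, close_job
import cv2,pickle
print(robot.pinch_z, readout.sense())
for n in("scene","top"):
    d=eyes.get_image(n); pickle.dump(d,open(n+".pkl","wb"))
    cv2.imwrite(f"pics/{n}0.png",cv2.cvtColor(d["frame"],cv2.COLOR_RGB2BGR)); print(n,d["fx"],d["cx"],d["cy"],d["k1"],d["T"])
E
```

```text
bench.py
nudge.py
pics
0.0187 {'t': 0.0, 'q': array([-1.35746173,  0.61589448, -0.01263301,  1.42493445,  0.00811695,
        1.10339753, -0.04039686]), 'joint_velocities': array([ 0.00058626, -0.0015248 ,  0.00172975,  0.00070037,  0.000199  ,
       -0.00052518, -0.00052608]), 'effort': array([-2.52906657e-04, -4.69216239e+01,  2.59023942e-01, -1.71026748e+01,
        9.96593357e-03,  9.80636571e-03,  2.06707739e-06]), 'tool_pos': array([0.15420425, 0.63064084, 0.23014238]), 'orientation': array([ 1.19584742e-01,  9.92823157e-01, -1.28483210e-03, -1.32902232e-04]), 'force': array([-0.03717803,  0.26194455, -0.2068036 ]), 'torque': array([0.00688414, 0.04602191, 0.00553571]), 'grip_force': 0.0, 'finger_gap': 0.08531543433410578}
scene 400.27520541289016 281.15914975771267 213.662988825554 -0.04105140295526473 [[ 0.80612479 -0.36827351  0.46318187  0.05757545]
 [-0.5916623  -0.5147532   0.62045537 -0.48064344]
 [ 0.00992707 -0.77421171 -0.63284886  0.62221333]
 [ 0.          0.          0.          1.        ]]
top 456.59575972215237 279.3056034004047 205.6200846290978 -0.11585939765826143 [[-0.01595247 -0.9939923   0.10828126  0.35512049]
 [-0.99928131  0.01957356  0.0324614   0.03762203]
 [-0.03438583 -0.1076856  -0.99359017  1.09638439]
 [ 0.          0.          0.          1.        ]]
```

View pics/top0.png

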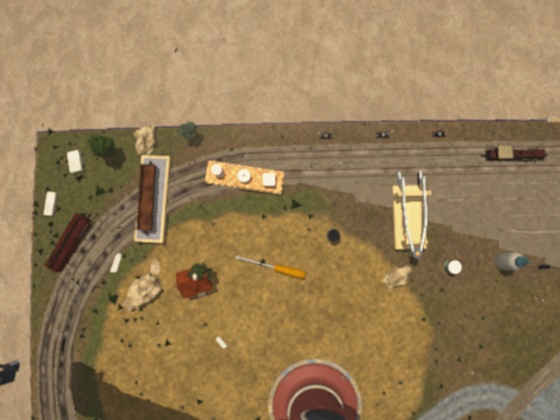

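View pics/scene0.png

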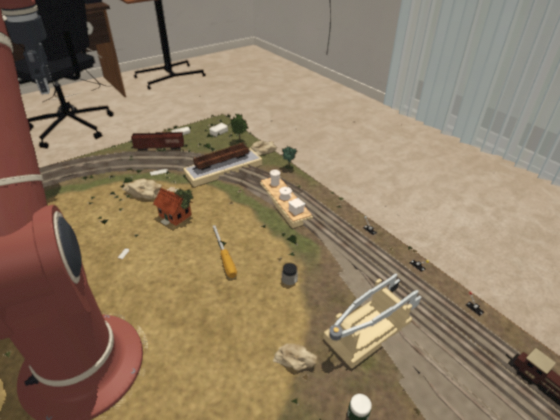

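Run:
```python
import cv2,numpy as np
t=cv2.imread("pics/top0.png");s=cv2.imread("pics/scene0.png")
def c(im,x,y,w,h,k): return cv2.resize(im[y:y+h,x:x+w],None,fx=k,fy=k,interpolation=cv2.INTER_CUBIC)
cv2.imwrite("pics/c1.png",np.hstack([c(t,130,150,160,100,5)]))
cv2.imwrite("pics/c2.png",np.hstack([c(t,380,165,60,100,6),c(s,250,155,73,100,6)]))
```

```text
(no output)
```

View pics/c1.png

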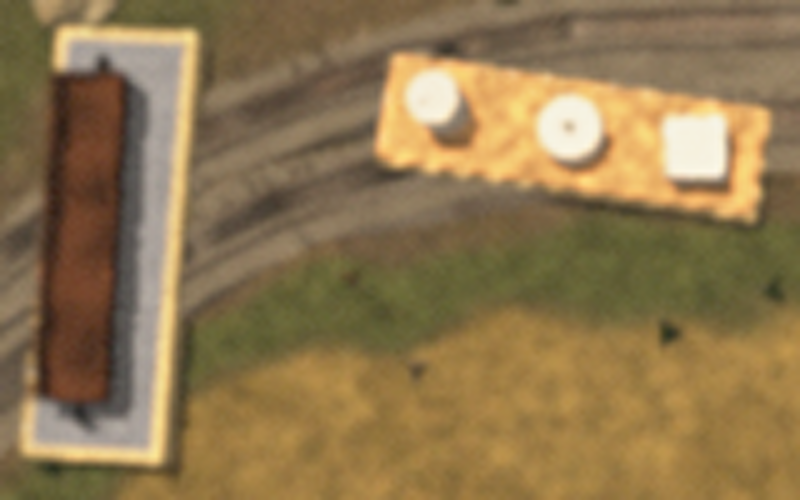

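View pics/c2.png

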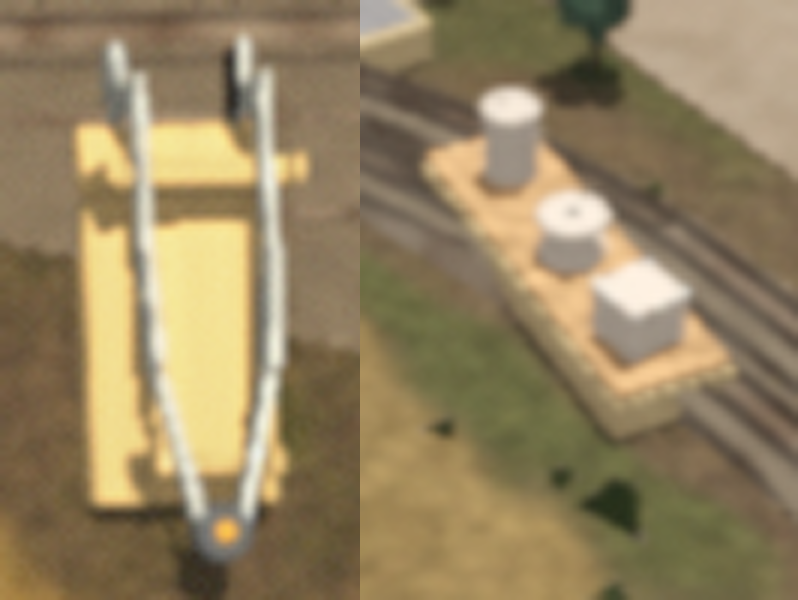

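```bash
cat > h.py <<'E'
import numpy as np,cv2,pickle
def bp(d,px,z):
    K=np.array([[d["fx"],0,d["cx"]],[0,d["fy"],d["cy"]],[0,0,1.]])
    # model is x_d = x*(1+k1 r^2): OpenCV's
    u=cv2.undistortPoints(np.array(px,float).reshape(-1,1,2),K,np.array([d["k1"],0,0,0,0.])).reshape(-1,2)
    T=d["T"]; r=np.c_[u,np.ones(len(u))]@T[:3,:3].T
    return T[:3,3]+r*((z-T[2,3])/r[:,2])[:,None]
def pr(d,P):
    K=np.array([[d["fx"],0,d["cx"]],[0,d["fy"],d["cy"]],[0,0,1.]])
    Ti=np.linalg.inv(d["T"]); 
    return cv2.projectPoints(np.array(P,float).reshape(-1,3),cv2.Rodrigues(Ti[:3,:3])[0],Ti[:3,3],K,np.array([d["k1"],0,0,0,0.]))[0].reshape(-1,2)
def cr(p,o,k): return (np.array(p,float)+.5)/k-.5+o
E
python3 - <<'E'
from h import *
np.set_printoptions(precision=4,suppress=True)
t=pickle.load(open("top.pkl","rb"));s=pickle.load(open("scene.pkl","rb"))
T=lambda p,z:bp(t,cr(p,[130,150],5),z)
print("drum/reel/crate",T([434,97],.056),T([570,128],.042),T([695,147],.046))
S=lambda p,z:bp(s,cr(np.array(p)-[360,0],[250,155],6),z)
print("scene",S([511,106],.056),S([574,213],.042),S([642,290],.046))
g=T([[55,75],[125,73],[108,402],[40,402]],.053);print("gon",g,g.mean(0),np.linalg.norm(g[0]-g[3]),np.linalg.norm(g[0]-g[1]))
b=T([[57,28],[200,30],[165,465],[22,458]],.022);print("gboard",b.mean(0))
b=T([[388,52],[770,106],[758,222],[377,166]],.022);print("dboard",b.mean(0),b)
U=lambda p,z:bp(t,cr(p,[380,165],6),z)
print("pivot",U([226,531],.079))
L=[[141,80],[147,200],[152,300],[160,380],[180,445]];R=[[265,80],[269,200],[277,300],[268,380],[258,445]]
print(U(L,.079),U(R,.079))
b=U([[75,125],[250,122],[280,505],[90,508]],.02);print("restbase",b,b.mean(0))
E
```

```text
drum/reel/crate [[0.5573 0.217  0.056 ]] [[0.5436 0.1549 0.042 ]] [[0.5325 0.0959 0.046 ]]
scene [[0.5577 0.2191 0.056 ]] [[0.5449 0.1565 0.042 ]] [[0.5325 0.0954 0.046 ]]
gon [[0.5734 0.3999 0.053 ]
 [0.5733 0.3656 0.053 ]
 [0.4175 0.3714 0.053 ]
 [0.418  0.4042 0.053 ]] [0.4956 0.3853 0.053 ] 0.15540904529439353 0.03423496240029101
gboard [0.4963 0.3813 0.022 ]
dboard [0.5432 0.1562 0.022 ] [[0.5866 0.2453 0.022 ]
 [0.5557 0.0611 0.022 ]
 [0.4999 0.0678 0.022 ]
 [0.5309 0.2505 0.022 ]]
pivot [[ 0.3539 -0.234   0.079 ]]
[[ 0.5234 -0.2096  0.079 ]
 [ 0.4779 -0.2097  0.079 ]
 [ 0.4403 -0.2099  0.079 ]
 [ 0.4104 -0.2116  0.079 ]
 [ 0.3861 -0.2181  0.079 ]] [[ 0.5225 -0.2568  0.079 ]
 [ 0.477  -0.2559  0.079 ]
 [ 0.4393 -0.257   0.079 ]
 [ 0.4095 -0.2522  0.079 ]
 [ 0.3855 -0.2473  0.079 ]]
restbase [[ 0.5155 -0.1967  0.02  ]
 [ 0.5154 -0.2669  0.02  ]
 [ 0.3635 -0.2716  0.02  ]
 [ 0.3641 -0.1963  0.02  ]] [ 0.4396 -0.2329  0.02  ]
```

```bash
cat > dl.py <<'E'
import sys,numpy as np
from scipy.spatial.transform import Rotation as R
from bench import robot, eyes, readout, close_job
s=readout.sense(); R0=R.from_quat(s["orientation"])
for a in sys.argv[1:]:
    x,y,z,w=map(float,a.split(",")); c,n=np.cos(w),np.sin(w)
    Rt=R.from_matrix(np.array([[-c,-n,0],[-n,c,0],[0,0,-1.]]).T)
    d=R0.inv().apply(np.array([x,y,z])-s["tool_pos"]); r=(R0.inv()*Rt).as_rotvec()
    print(a,"->",np.round(d,4),np.round(r,3),"rows",max(np.linalg.norm(d)/.0417,np.linalg.norm(r)/.125).round(1))
print(s["t"].__round__(2),s["tool_pos"].round(4),R0.as_matrix().round(3).tolist(),"F",s["force"].round(1),s["finger_gap"],s["grip_force"],"q",s["q"].round(2))
E
python3 dl.py 0.48,0.38,0.25,0 0.55,0,.25,0 .439,-.2335,.2,0
```

```text
0.48,0.38,0.25,0 -> [-0.376  -0.1663 -0.0193] [-0.002 -0.    -0.24 ] rows 9.9
0.55,0,.25,0 -> [-0.5342 -0.5188 -0.0185] [-0.002 -0.    -0.24 ] rows 17.9
.439,-.2335,.2,0 -> [-0.4819 -0.7718  0.0321] [-0.002 -0.    -0.24 ] rows 21.8
0.1 [0.1542 0.6307 0.2303] [[-0.971, 0.237, -0.001], [0.237, 0.971, -0.002], [-0.0, -0.002, -1.0]] F [-0.7  0.7  0.6] 0.08516575033108559 0.0 q [-1.36  0.62 -0.01  1.42  0.01  1.1  -0.04]
```

```bash
python3 nudge.py '-.376 -.166 -.019 0 0 -.24 .075;-.376 -.166 -.019 0 0 -.24 .075;-.376 -.166 -.019 0 0 -.24 .075;-.376 -.166 -.019 0 0 -.24 .075;-.376 -.166 -.019 0 0 -.24 .075;-.376 -.166 -.019 0 0 -.24 .075;-.376 -.166 -.019 0 0 -.24 .075;-.376 -.166 -.019 0 0 -.24 .075;-.376 -.166 -.019 0 0 -.24 .075;-.376 -.166 -.019 0 0 -.24 .075;-.534 -.519 -.019 0 0 -.24 .075;-.534 -.519 -.019 0 0 -.24 .075;-.534 -.519 -.019 0 0 -.24 .075;-.534 -.519 -.019 0 0 -.24 .075;-.534 -.519 -.019 0 0 -.24 .075;-.534 -.519 -.019 0 0 -.24 .075;-.534 -.519 -.019 0 0 -.24 .075;-.534 -.519 -.019 0 0 -.24 .075;-.534 -.519 -.019 0 0 -.24 .075;-.534 -.519 -.019 0 0 -.24 .075' 20; python3 dl.py .439,-.2335,.15,0 .439,-.2335,.048,0
```

```text
t: 1.77
tool_pos: [0.55, -0.0094, 0.25]
orientation: [0.006, 1.0, -0.003, -0.0]
force: [-0.1, -1.4, 0.2]
finger_gap: 0.0746
grip_force: 0.0
.439,-.2335,.15,0 -> [ 0.1084 -0.2247  0.1015] [-0.006 -0.    -0.012] rows 6.5
.439,-.2335,.048,0 -> [ 0.1084 -0.2241  0.2035] [-0.006 -0.    -0.012] rows 7.7
1.77 [ 0.55   -0.0094  0.25  ] [[-1.0, 0.012, -0.0], [0.012, 1.0, -0.006], [0.0, -0.006, -1.0]] F [-0.1 -1.4  0.2] 0.07459210254147758 0.0 q [-0.03  0.44  0.01  1.69  0.01  1.01  1.53]
```

```bash
python3 nudge.py '.108 -.225 .1 0 0 0 .075;.108 -.225 .1 0 0 0 .075;.108 -.225 .1 0 0 0 .075;.108 -.225 .1 0 0 0 .075;.108 -.225 .1 0 0 0 .075;.108 -.225 .1 0 0 0 .075;.108 -.225 .1 0 0 0 .075;.108 -.225 .1 0 0 0 .075;.108 -.225 .1 0 0 0 .075;.108 -.225 .1 0 0 0 .075' 20; python3 dl.py .439,-.2335,.047,0
python3 - <<'E'
from bench import robot, eyes, readout, close_job
import cv2
for n in("scene","top"):
    d=eyes.get_image(n); cv2.imwrite(f"pics/{n}1.png",cv2.cvtColor(d["frame"],cv2.COLOR_RGB2BGR))
E
```

```text
t: 2.6
tool_pos: [0.4427, -0.2235, 0.1504]
orientation: [-0.001, 1.0, 0.0, 0.0]
force: [0.4, 0.3, 0.1]
finger_gap: 0.0751
grip_force: 0.0
.439,-.2335,.047,0 -> [ 0.0038 -0.0101  0.1034] [0.001 0.001 0.002] rows 2.5
2.6 [ 0.4427 -0.2235  0.1504] [[-1.0, -0.002, 0.001], [-0.002, 1.0, 0.001], [-0.001, 0.001, -1.0]] F [0.4 0.3 0.1] 0.07506784123203472 0.0 q [ 0.42  0.49  0.01  1.96 -0.01  0.69  2.01]
```

```bash
python3 nudge.py '.004 -.01 .02 0 0 0 .075;.004 -.01 .04 0 0 0 .075;.004 -.01 .06 0 0 0 .075;.004 -.01 .08 0 0 0 .075;.004 -.01 .103 0 0 0 .075;.004 -.01 .103 0 0 0 .075;.004 -.01 .103 0 0 0 .075' 20; python3 dl.py .439,-.2335,.047,0
python3 - <<'E'
from bench import robot, eyes, readout, close_job
import cv2
a=cv2.cvtColor(eyes.get_image("scene")["frame"],cv2.COLOR_RGB2BGR)
b=cv2.cvtColor(eyes.get_image("top")["frame"],cv2.COLOR_RGB2BGR)
f=lambda i,x,y:cv2.resize(i[y:y+150,x:x+100],None,fx=4,fy=4,interpolation=2)
cv2.imwrite("pics/m2.png",cv2.hconcat([f(a,320,230),f(b,360,140)]))
E
```

```text
t: 3.28
tool_pos: [0.4382, -0.2332, 0.047]
orientation: [-0.001, 1.0, 0.001, -0.001]
force: [0.4, -0.2, 0.2]
finger_gap: 0.0746
grip_force: 0.0
.439,-.2335,.047,0 -> [-0.0008 -0.0003  0.    ] [ 0.001 -0.001  0.003] rows 0.0
3.28 [ 0.4382 -0.2332  0.047 ] [[-1.0, -0.003, -0.001], [-0.003, 1.0, 0.001], [0.001, 0.001, -1.0]] F [ 0.4 -0.2  0.2] 0.0745992127890728 0.0 q [ 0.44  0.66  0.01  2.04 -0.01  0.44  2.03]
```

View pics/m2.png

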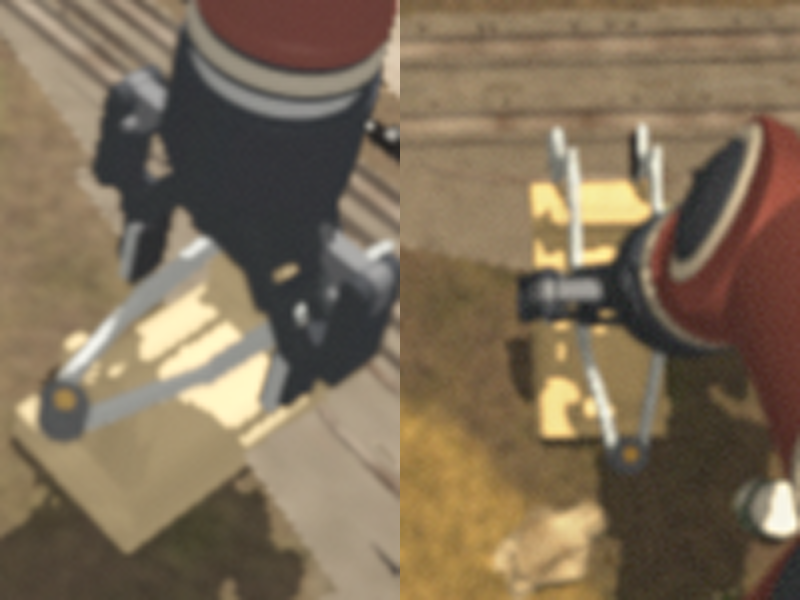

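The picture shows the fingers straddling both arms at the grip plates, clear of the rest (left finger at 145,240 and right finger at 285,360 in the left crop). Closing.

```bash
python3 nudge.py '0 0 0 0 0 0 .047;0 0 0 0 0 0 .047;0 0 0 0 0 0 .047;0 0 0 0 0 0 .047;0 0 0 0 0 0 .047;0 0 0 0 0 0 .047' 30; python3 dl.py .439,-.2335,.11,0
```

```text
t: 3.88
tool_pos: [0.4391, -0.2348, 0.0491]
orientation: [-0.0, 1.0, -0.001, 0.002]
force: [-0.4, 1.1, 6.5]
finger_gap: 0.0474
grip_force: 6.9
.439,-.2335,.11,0 -> [-0.0001  0.0012 -0.0609] [-0.001  0.003  0.001] rows 1.5
3.88 [ 0.4391 -0.2348  0.0491] [[-1.0, -0.001, 0.003], [-0.001, 1.0, -0.001], [-0.003, -0.001, -1.0]] F [-0.4  1.1  6.5] 0.04742643735774521 6.934624430159602 q [ 0.44  0.66  0.01  2.04 -0.01  0.44  2.03]
```

```bash
python3 nudge.py '0 0 -.005 0 0 0 .047;0 0 -.015 0 0 0 .047;0 0 -.03 0 0 0 .047;0 0 -.05 0 0 0 .047;0 0 -.075 0 0 0 .047;0 0 -.1 0 0 0 .047;0 0 -.12 0 0 0 .047;0 0 -.12 0 0 0 .047;0 0 -.12 0 0 0 .047;0 0 -.12 0 0 0 .047' 30; python3 dl.py  .5,0,.17,0 .468,.236,.17,-.2;python3 - <<'E'
from bench import robot, eyes, readout, close_job
import cv2,pickle
A=eyes.get_image("scene");B=eyes.get_image("top");pickle.dump((A,B),open("l3.pkl","wb"))
a=cv2.cvtColor(A["frame"],cv2.COLOR_RGB2BGR)
b=cv2.cvtColor(B["frame"],cv2.COLOR_RGB2BGR)
f=lambda i,x,y:cv2.resize(i[y:y+150,x:x+100],None,fx=4,fy=4,interpolation=2)
cv2.imwrite("pics/m3.png",cv2.hconcat([f(a,320,190),f(b,370,120)]))
E
```

```text
t: 4.72
tool_pos: [0.4371, -0.2343, 0.167]
orientation: [-0.0, 1.0, 0.0, -0.001]
force: [0.9, -0.3, -1.7]
finger_gap: 0.0467
grip_force: 4.2
.5,0,.17,0 -> [-0.063   0.2343 -0.003 ] [ 0.001 -0.001  0.   ] rows 5.8
.468,.236,.17,-.2 -> [-0.031   0.4703 -0.0028] [ 0.    -0.001  0.2  ] rows 11.3
4.72 [ 0.4371 -0.2343  0.167 ] [[-1.0, -0.0, -0.001], [-0.0, 1.0, 0.001], [0.001, 0.001, -1.0]] F [ 0.9 -0.3 -1.7] 0.04671518058758923 4.198355165058274 q [ 0.44  0.46  0.01  1.94 -0.01  0.74  2.03]
```

View pics/m3.png

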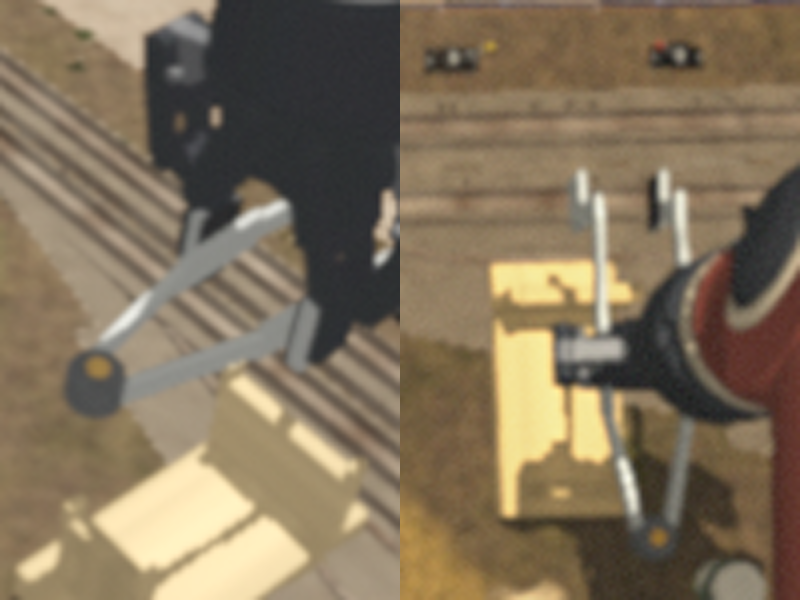

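```bash
python3 nudge.py '-.03 .1 0 0 0 0 .047;-.03 .1 0 0 0 0 .047;-.03 .1 0 0 0 0 .047;-.06 .234 0 0 0 .1 .047;-.06 .234 0 0 0 .1 .047;-.06 .234 0 0 0 .1 .047;-.06 .234 0 0 0 .1 .047;-.031 .47 0 0 0 .2 .047;-.031 .47 0 0 0 .2 .047;-.031 .47 0 0 0 .2 .047;-.031 .47 0 0 0 .2 .047;-.031 .47 0 0 0 .2 .047;-.031 .47 0 0 0 .2 .047;-.031 .47 0 0 0 .2 .047;-.031 .47 0 0 0 .2 .047;-.031 .47 0 0 0 .2 .047;-.031 .47 0 0 0 .2 .047' 30; python3 dl.py  .468,.236,.17,-.2;python3 - <<'E'
from h import *
from bench import robot, eyes, readout, close_job
A,B=pickle.load(open("l3.pkl","rb"))
q=cr(np.array([[657,537],[597,200],[681,200]])-[400,0],[370,120],4)
P=bp(B,q,.197);print(P, (P[1]+P[2])/2-P[0])
p=cr(np.array([97,368]),[320,190],4)
print([bp(A,p,z) for z in(.187,.197,.207)])
A=eyes.get_image("scene");B=eyes.get_image("top");pickle.dump((A,B),open("l4.pkl","wb"))
a=cv2.cvtColor(A["frame"],cv2.COLOR_RGB2BGR)
b=cv2.cvtColor(B["frame"],cv2.COLOR_RGB2BGR)
f=lambda i,x,y:cv2.resize(i[y:y+150,x:x+100],None,fx=4,fy=4,interpolation=2)
cv2.imwrite("pics/m4.png",cv2.hconcat([f(a,235,100),f(b,185,125)]))
E
```

```text
t: 6.23
tool_pos: [0.469, 0.2331, 0.1667]
orientation: [0.101, 0.995, -0.001, -0.0]
force: [0.7, -0.2, -2.2]
finger_gap: 0.047
grip_force: 4.2
.468,.236,.17,-.2 -> [ 0.0015  0.0026 -0.0033] [-0.002 -0.001 -0.003] rows 0.1
6.23 [0.469  0.2331 0.1667] [[-0.979, 0.201, -0.001], [0.201, 0.979, -0.002], [0.001, -0.002, -1.0]] F [ 0.7 -0.2 -2.2] 0.04696579513639424 4.198663611537086 q [-0.55  0.5   0.07  1.87 -0.04  0.78  0.91]
[[ 0.35171348 -0.23554542  0.197     ]
 [ 0.52010786 -0.21369159  0.197     ]
 [ 0.51942096 -0.25644171  0.197     ]] [0.16805093 0.00047877 0.        ]
[array([[ 0.35821891, -0.22970394,  0.187     ]]), array([[ 0.35131095, -0.23546984,  0.197     ]]), array([[ 0.34440299, -0.24123573,  0.207     ]])]
```

View pics/m4.png

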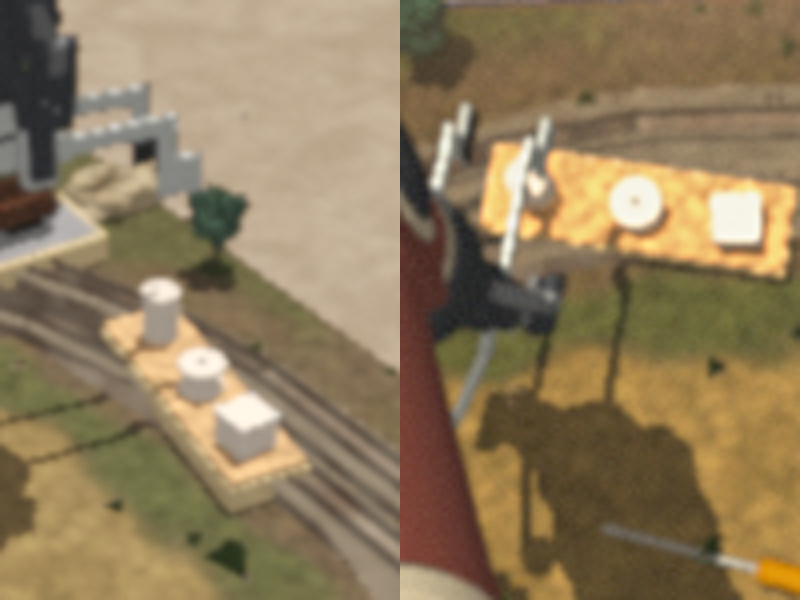

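```bash
python3 nudge.py '.0015 .0026 .02 0 0 -.003 .047;.0015 .0026 .04 0 0 -.003 .047;.0015 .0026 .062 0 0 -.003 .047;.0015 .0026 .062 0 0 -.003 .047;.0015 .0026 .062 0 0 -.003 .047;.0015 .0026 .062 0 0 -.003 .047' 30; python3 dl.py  .468,.236,.054,-.2;python3 - <<'E'
from h import *
from bench import robot, eyes, readout, close_job
s=readout.sense(); p=s["tool_pos"]+[0,0,.021]; c,n=np.cos(-.2),np.sin(-.2)
W=lambda x,y,z:p+np.array([c*x-n*y,n*x+c*y,z])
A=eyes.get_image("scene");B=eyes.get_image("top")
im=[]
for d,x,y in((A,240,110),(B,180,125)):
    i=cv2.cvtColor(d["frame"],cv2.COLOR_RGB2BGR)[y:y+100,x:x+100]; i=cv2.resize(i,None,fx=4,fy=4,interpolation=2)
    # predicted jaw inner corners (red), drum top circle (blue)
    for q,col in(([W(a,b,e) for a in(76,106) for b in(-20,20) for e in(-47,-21)],(0,0,255)),):
        q=[W(a/1000,b/1000,e/1000) for a in(76,106) for b in(-20,20) for e in(-47,-21)]
        for u in pr(d,q): cv2.circle(i,tuple(int(v) for v in (u-[x,y]+.5)*4),2,col,-1)
    th=np.linspace(0,6.28,24); q=np.c_[.5573+.012*np.cos(th),.2177+.012*np.sin(th),0*th+.056]
    for u in pr(d,q): cv2.circle(i,tuple(int(v) for v in (u-[x,y]+.5)*4),1,(255,0,0),-1)
    im.append(i)
cv2.imwrite("pics/m5.png",cv2.hconcat(im))
E
```

```text
t: 6.83
tool_pos: [0.4688, 0.2379, 0.1062]
orientation: [0.099, 0.995, 0.0, 0.001]
force: [0.2, -0.3, -0.6]
finger_gap: 0.0471
grip_force: 4.2
.468,.236,.054,-.2 -> [ 0.0005 -0.002   0.0522] [0.001 0.001 0.002] rows 1.3
6.83 [0.4688 0.2379 0.1062] [[-0.98, 0.197, 0.002], [0.197, 0.98, 0.001], [-0.001, 0.001, -1.0]] F [ 0.2 -0.3 -0.6] 0.04709055205777315 4.199772723047772 q [-0.55  0.59  0.06  1.92 -0.05  0.63  0.91]
```

View pics/m5.png

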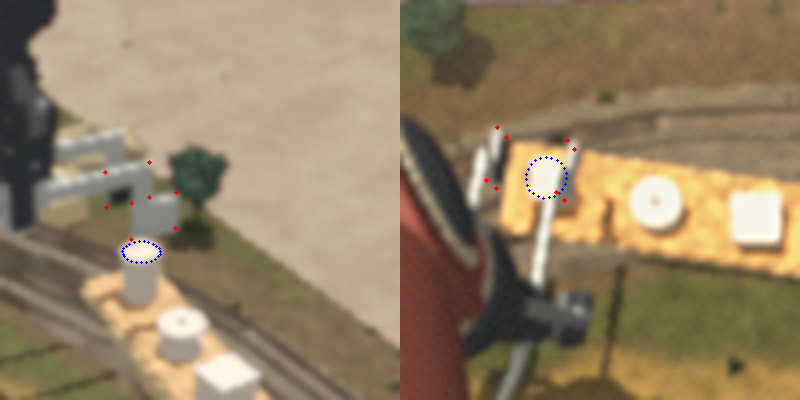

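Predicted jaw corners and the drum circle (around 141,252 and 546,178) match the images, so I go down over the drum.

```bash
python3 nudge.py '0 -.002 0 0 0 0 .047;0 -.002 .01 0 0 0 .047;0 -.002 .02 0 0 0 .047;0 -.002 .03 0 0 0 .047;0 -.002 .04 0 0 0 .047;0 -.002 .052 0 0 0 .047;0 -.002 .052 0 0 0 .047;0 -.002 .052 0 0 0 .047' 30; python3 dl.py  .468,.236,.054,-.2;python3 - <<'E'
from h import *
from bench import robot, eyes, readout, close_job
im=[]
for n,x,y in(("scene",240,130),("top",180,125)):
    i=cv2.cvtColor(eyes.get_image(n)["frame"],cv2.COLOR_RGB2BGR)[y:y+100,x:x+100]; im.append(cv2.resize(i,None,fx=4,fy=4,interpolation=2))
cv2.imwrite("pics/m6.png",cv2.hconcat(im))
E
```

```text
t: 7.6
tool_pos: [0.4666, 0.2359, 0.052]
orientation: [0.098, 0.995, -0.001, -0.001]
force: [0.1, 0.6, -0.9]
finger_gap: 0.0469
grip_force: 4.2
.468,.236,.054,-.2 -> [-0.0014  0.0004 -0.002 ] [-0.002 -0.002  0.003] rows 0.1
7.6 [0.4666 0.2359 0.052 ] [[-0.981, 0.195, -0.003], [0.195, 0.981, -0.001], [0.002, -0.002, -1.0]] F [ 0.1  0.6 -0.9] 0.04691224593665361 4.199612989559682 q [-0.54  0.68  0.05  1.96 -0.06  0.5   0.92]
```

View pics/m6.png

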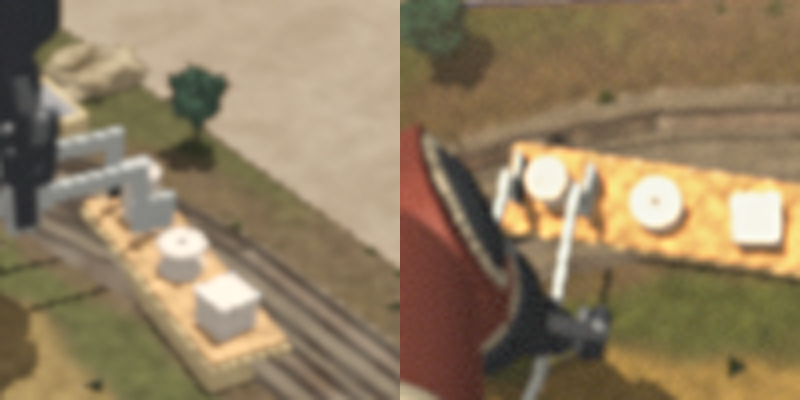

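Jaws straddle the drum evenly (drum at 547,178 between jaw plates at 515 and 585). Squeezing now.

```bash
python3 nudge.py '0 0 -.002 0 0 0 .044;0 0 -.002 0 0 0 .042;0 0 -.002 0 0 0 .038;0 0 -.002 0 0 0 .034;0 0 -.002 0 0 0 .032;0 0 -.002 0 0 0 .032;0 0 -.002 0 0 0 .032;0 0 -.002 0 0 0 .032' 40; python3 dl.py
```

```text
t: 8.37
tool_pos: [0.4678, 0.2366, 0.0557]
orientation: [0.098, 0.995, 0.0, 0.0]
force: [-0.8, 0.7, 3.0]
finger_gap: 0.0392
grip_force: 40.3
8.37 [0.4678 0.2366 0.0557] [[-0.981, 0.195, 0.001], [0.195, 0.981, 0.001], [-0.001, 0.001, -1.0]] F [-0.8  0.7  3. ] 0.039163576236743415 40.25319993495941 q [-0.54  0.67  0.05  1.96 -0.06  0.51  0.92]
```

Stopped at 39 mm (about 40 expected), so the drum is held. Lifting gently.

```bash
python3 nudge.py '0 0 -.004 0 0 0 .032;0 0 -.01 0 0 0 .032;0 0 -.02 0 0 0 .032;0 0 -.035 0 0 0 .032;0 0 -.05 0 0 0 .032;0 0 -.07 0 0 0 .032;0 0 -.09 0 0 0 .032;0 0 -.09 0 0 0 .032;0 0 -.09 0 0 0 .032;0 0 -.09 0 0 0 .032' 40; python3 dl.py .404,.388,.14,0 .404,.388,.11,0;python3 - <<'E'
from h import *
from bench import robot, eyes, readout, close_job
im=[]
for n,x,y in(("scene",240,110),("top",180,125)):
    i=cv2.cvtColor(eyes.get_image(n)["frame"],cv2.COLOR_RGB2BGR)[y:y+100,x:x+100]; im.append(cv2.resize(i,None,fx=4,fy=4,interpolation=2))
cv2.imwrite("pics/m7.png",cv2.hconcat(im))
E
```

```text
t: 9.2
tool_pos: [0.4667, 0.2359, 0.1449]
orientation: [0.098, 0.995, -0.0, -0.001]
force: [0.2, -0.2, -1.4]
finger_gap: 0.0395
grip_force: 40.4
.404,.388,.14,0 -> [0.0912 0.1369 0.0048] [-0.001 -0.001 -0.197] rows 3.9
.404,.388,.11,0 -> [0.0912 0.137  0.0348] [-0.001 -0.001 -0.197] rows 4.0
9.2 [0.4667 0.2359 0.1449] [[-0.981, 0.196, -0.001], [0.196, 0.981, -0.001], [0.001, -0.001, -1.0]] F [ 0.2 -0.2 -1.4] 0.03948367659961641 40.37896156311035 q [-0.55  0.53  0.06  1.89 -0.05  0.72  0.91]
```

View pics/m7.png

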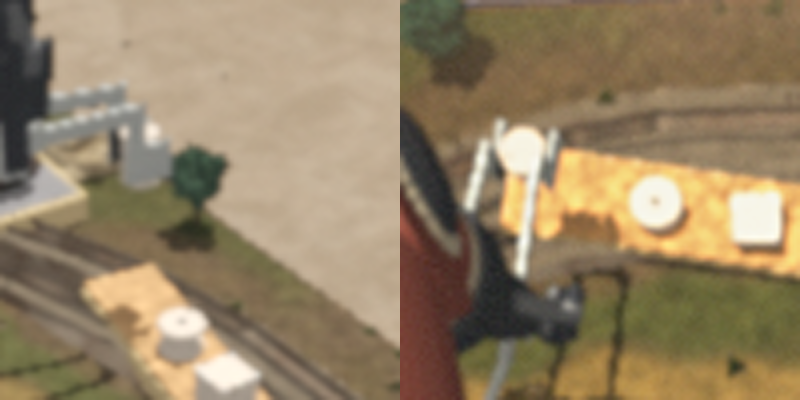

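The drum is up between the jaws, upright (522,150 in the top crop), with the reel and crate undisturbed. Moving it over the wagon.

```bash
python3 nudge.py '.01 .016 0 0 0 -.02 .032;.022 .034 0 0 0 -.05 .032;.036 .054 0 0 0 -.08 .032;.05 .074 0 0 0 -.11 .032;.064 .094 0 0 0 -.14 .032;.076 .112 .005 0 0 -.17 .032;.085 .126 .01 0 0 -.19 .032;.0906 .134 .015 0 0 -.197 .032;.0906 .134 .02 0 0 -.197 .032;.0906 .134 .02 0 0 -.197 .032;.0906 .134 .02 0 0 -.197 .032;.0906 .134 .02 0 0 -.197 .032' 40; python3 dl.py .404,.385,.125,0;python3 - <<'E'
from h import *
from bench import robot, eyes, readout, close_job
im=[]
for n,x,y in(("scene",170,90),("top",120,135)):
    i=cv2.cvtColor(eyes.get_image(n)["frame"],cv2.COLOR_RGB2BGR)[y:y+120,x:x+100]; im.append(cv2.resize(i,None,fx=4,fy=4,interpolation=2))
cv2.imwrite("pics/m8.png",cv2.hconcat(im))
E
```

```text
t: 10.3
tool_pos: [0.406, 0.3835, 0.1252]
orientation: [0.001, 1.0, -0.001, 0.0]
force: [-0.4, -0.2, -0.3]
finger_gap: 0.039
grip_force: 40.5
.404,.385,.125,0 -> [0.002  0.0015 0.0002] [-0.002  0.001 -0.003] rows 0.1
10.3 [0.406  0.3835 0.1252] [[-1.0, 0.003, 0.001], [0.003, 1.0, -0.002], [-0.001, -0.002, -1.0]] F [-0.4 -0.2 -0.3] 0.03901696529310817 40.4670113325119 q [-0.81  0.6   0.02  1.81 -0.01  0.73  0.78]
```

View pics/m8.png

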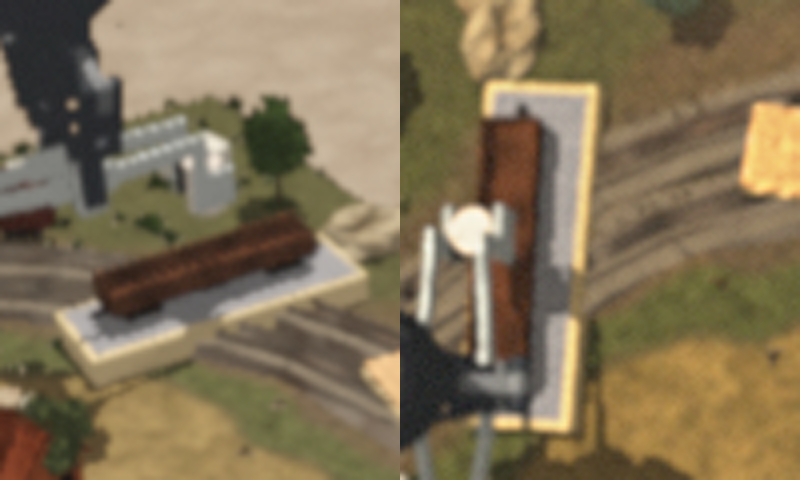

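```bash
python3 - <<'E'
from h import *
t=pickle.load(open("top.pkl","rb"));s=pickle.load(open("scene.pkl","rb"))
print(bp(t,cr([69,231],[120,135],4),.125),bp(s,cr([215,140],[170,90],4),.125))
print(bp(t,cr([[84,120],[142,122]],[120,135],4),.053))
E
python3 nudge.py '0 0 0 0 0 0 .032;0 0 0 0 0 0 .032;0 0 0 0 0 0 .032;0 0 0 0 0 0 .032'
```

```text
[[0.49641856 0.38199202 0.125     ]] [[0.51930546 0.40371023 0.125     ]]
[[0.57329349 0.39982174 0.053     ]
 [0.57105494 0.36432666 0.053     ]]
t: 10.73
tool_pos: [0.4048, 0.3854, 0.1255]
orientation: [-0.0, 1.0, 0.0, 0.0]
force: [0.2, 0.4, -1.3]
finger_gap: 0.039
grip_force: 40.5
```

Run:
```python
from h import *
s=pickle.load(open("scene.pkl","rb"))
print((pr(s,[[.496,.385,.125],[.496,.385,.091],[.496,.363,.1255],[.51,.363,.1255],[.51,.363,.0995]])-[170,90]+.5)*4)
from bench import robot, eyes, readout, close_job
i=cv2.cvtColor(eyes.get_image("scene")["frame"],cv2.COLOR_RGB2BGR)[110:160,195:245]
cv2.imwrite("pics/m9.png",cv2.resize(i,None,fx=10,fy=10,interpolation=2))
```

```text
[[198.88778023 160.46995451]
 [203.2185318  206.0925761 ]
 [215.47759714 172.65225049]
 [234.102409   166.77287141]
 [236.92349585 201.98604642]]
```

View pics/m9.png

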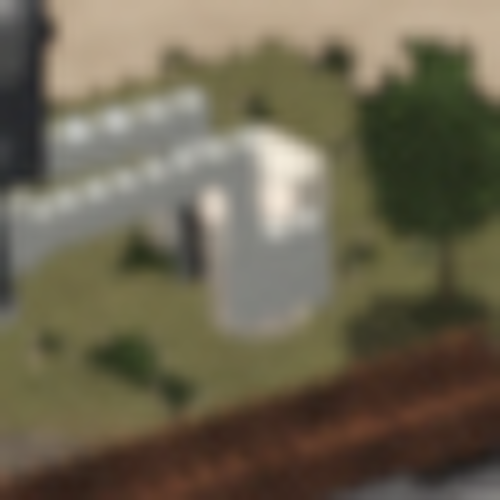

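The drum stands upright between the jaws, its top near (290,150) and bottom near (260,335) in the crop. That is well clear above the wagon and within a few mm of what I predicted. Handing in.

Run:
```python
from bench import robot, eyes, readout, close_job
print(close_job())
```

```text
the job is handed in; nothing more can be done
None
```

I handed the job in with the drum held upright in the squeezed tongs over the middle of the wagon, about 4 cm above its rim; the crate, reel and wagon looked undisturbed in the pictures, but no verdict came back.

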